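Put the restorer's brush and palette knife away in the lined tool tray

ROBOT

A 6-joint arm with a two-finger parallel gripper is mounted at the origin on the work surface. World frame = base frame: x ahead of the robot, y to its left, z up, the work surface at z = 0. Lengths are in m, angles in rad, forces in N, time in s.
With the tool pointing down it reaches from about 0.4 to 0.925 m from the base axis. Payload 3.4 kg.
Tool frame: the origin (TCP) lies between the finger pads; the fingertips stand 25 mm ahead of it and the grasp point (between the pads) lies 6 mm ahead of it; z points along the fingers, y is the direction in which the jaws open and shut (so a half turn about z gives the same grasp; the last joint's range is limited). The gripper opens to 85 mm and grips with 20 to 120 N. Pads are 22 mm wide; open, the fingers measure 114 mm over their backs; the gripper's body (76 mm by 85 mm) begins 54 mm behind the grasp point. The pads swing forward as they close: fully open they stand 13 mm farther back than shut.
Start: joints at [1.256, 0.307, 1.506, -0, 1.328, -0.073], TCP at [0.138, 0.558, 0.256] pointing down, gripper open.
Joint ranges: [-3.12, 3.12], [-1.05, 2.28], [0.14, 2.33], [-1.42, 4.57], [0.1, 2.73], [-2.68, 2.68]. Speed limits (rad/s): [2.57, 2.57, 3.14, 3.14, 3.14, 3.14].

INTERFACE

Orientations are given as a unit quaternion [x, y, z, w].
In Python, from bench import ctrl, optics gives the robot as it stands.
- The arm moves only by the tool play_rows, never from a script. Its arguments are lists of equal length, an entry for each row: "translation": the shift along the tool's x, y, z in m, a list of three; "spin": the turn about the tool's z in rad. A call has 1 to 5 rows; each row shifts and turns the pose as measured when the row begins, along the tool's axes as they then stand; what a row does not reach is not made up. A row lasts 1/10 s, in which the tool goes at most 50 mm and 8.59 degrees, less where a joint would pass 70% of its speed; a pose out of reach is approached as far as the arm can. A call with a gripper value outside its range is refused whole. "claw" is the gripper's target within -1 to 1 (fully open at 1, half-way at 0, shut at -1), set as the call begins (left out, the last holds). The fingers move at their own pace and stop on an object; "newtons" is the grip in N (left out, the last holds). Time passes only in rows, so rows that do not move let the fingers close. It gives the time, the measured TCP pose, the force and the opening at its end, in the units of the state.
- ctrl.read_state(): the state, without advancing time (a new reading comes with each control period).
- optics.grab_frame(name): name is "scene" or "top"; returns a dict with "frame" (400x640x3 uint8, blue, green, red), "range_z" (400x640 float32, m along the optical axis (not along the pixel's ray), 0 where there is no reading), "mtx" (3x3 intrinsics, pixels), "cam_to_world" (4x4, takes a point from camera to world coordinates). Camera axes: x right, y up, looking along -z (the intrinsics and any distortion apply to the point x, -y, -z); pixel columns grow to the right and rows downward; lengths in m; the calibration is good to about 2 mm. A picture is of the moment at which its call begins.
- ctrl.close_job(): hands the job in, once; it reports no verdict.
The state is a dict: "clock": time; "qpos": joint angles; "joint_vel": joint speeds; "joint_efforts": joint torques, N m; "tcp_pos": TCP position; "tool_rot": TCP orientation; "force": force on the tool from outside, world axes, zero at the start; "wrist_torque": the same for the moment, N m; "grip_width": finger opening in m.
Only numpy, scipy, OpenCV 4.12 (cv2) and the standard library are available. Lean on these libraries where they do the work, as an engineer would, in place of code of your own. Each camera call takes 0.05 s, during which the arm holds its last target. There are 200 camera calls.

TASK

Tidy the restorer's bench: lay the red-handled flat brush in the tray compartment lined in blue and the palette knife in the compartment lined in yellow, in either order and either way round. Each must end up lying flat on the lining, wholly inside its compartment, and let go of; set them down rather than dropping them.

Things in the scene. Friction and masses are not known exactly. Their poses are not given: they have to be found in the camera images.
- brush_mid (a point): Flat brush with a RED handle, lying flat, 190 mm long, about 60 g. Point: middle of its length and height (9 mm up), near its centre of mass. x to the bristles, y across, z up. Handle 18 mm wide and thick, from x = -95 to +25 mm; then steel ferrule and pale bristles, up to 40 mm wide, 16 mm thick. A like brush with a BLACK handle is not wanted.
- knife_mid (a point): Palette knife with a pale wooden handle, lying flat, 190 mm long, about 50 g. Point: middle of its length, half-way up the handle (9 mm up), near its centre of mass. x to the blade, y across, z up. Handle 18 mm wide and thick, from x = -95 to +22 mm; then brass ferrule and thin steel blade 24 mm wide.
- blue_lining: BLUE lining on the floor of one compartment of the fixed wooden tray, 220 x 76 mm, 2 mm thick, its top 6 mm above the table; the walls around it (6 mm thick) reach 16 mm above the table. Origin: centre of its underside. x along the compartment, y across, z up. The other compartment is beside it, 82 mm away; colours may swap sides. The brush belongs here.
- yellow_lining: YELLOW lining on the floor of one compartment of the fixed wooden tray, 220 x 76 mm, 2 mm thick, its top 6 mm above the table; the walls around it (6 mm thick) reach 16 mm above the table. Origin: centre of its underside. x along the compartment, y across, z up. The other compartment is beside it, 82 mm away; colours may swap sides. The palette knife belongs here.
There are look-alikes about, which are no part of the job. Of the things shaped like the part that bears knife_mid, the wooden one is meant.

How it is judged:
At the end, for the whole second after the job is handed in: Brush in the blue, knife in the yellow compartment, at rest: middle of each within 17 mm along and 30 mm across of the lining's centre, 6 to 15 mm above the lining's underside, length within 0.3 rad of the compartment's (either way round), z within 0.1 rad of upright (x of brush_mid in the frame of blue_lining between -0.017 and 0.017 m and y of brush_mid in the frame of blue_lining between -0.03 and 0.03 m and z of brush_mid in the frame of blue_lining between 0.006 and 0.015 m and angle between the x axis of brush_mid and the x axis of blue_lining, either way round below 0.3 rad and angle between each of brush_mid, knife_mid's own z axis and vertical below 0.1 rad and linear speed of each of brush, knife below 0.02 m/s and x of knife_mid in the frame of yellow_lining between -0.017 and 0.017 m and y of knife_mid in the frame of yellow_lining between -0.03 and 0.03 m and z of knife_mid in the frame of yellow_lining between 0.006 and 0.015 m and angle between the x axis of knife_mid and the x axis of yellow_lining, either way round below 0.3 rad); the robot touches nothing.
It fails at once if the red-handled brush falls freely at more than 0.9 m/s (dropped from over 40 mm, or thrown) (linear speed of brush above 0.9 m/s and contact force between brush and the fingers below 0.05 N).
It fails at once if the palette knife falls freely at more than 0.9 m/s (dropped from over 40 mm, or thrown) (linear speed of knife above 0.9 m/s and contact force between knife and the fingers below 0.05 N).
It also fails if it takes over 56 s, if anything falls off the work surface, if the arm or the gripper's body presses on something with over 40 N, if the wrist force passes 120 N, or if a joint passes its speed limit or range.

## Working session

There is one attempt and no reset: what is moved stays moved. The work goes in short steps, Python scripts to look and compute and a tool call to move; the robot and the scene stay as the last step left them, time stands still between calls to the robot, and variables do not carry over. Pictures are saved under pics/ and viewed, about 8 in all and at most 12, crops included, and the job is handed in when it is done.

Besides the shell and the picture viewer there is one more tool, called after ">>>" as name(argument=value, ...) on one line, values as JSON. play_rows: Moves the arm, as the interface text tells. Its arguments: {"type":"object","properties":{"translation":{"type":"array","items":{"type":"array","items":{"type":"number"}}},"spin":{"type":"array","items":{"type":"number"}},"claw":{"type":"number"},"newtons":{"type":"number"}},"required":["translation","spin"]}

```bash
ls; mkdir -p pics; python3 - <<'E'
from bench import ctrl, optics
import cv2,numpy as np
s=ctrl.read_state();print(s['clock'],s['tcp_pos'],s['tool_rot'],s['grip_width'])
for n in("scene","top"):
    f=optics.grab_frame(n);cv2.imwrite(f"pics/{n}0.png",f["frame"]);np.savez(f"{n}0.npz",**f)
    print(n,f["mtx"].tolist(),f["cam_to_world"].round(3).tolist(),[k for k in f])
E
```

```text
pics
0.0 [0.13749481 0.55765198 0.25539042] [ 1.20614090e-01  9.92698937e-01 -1.00813221e-03 -2.12526611e-04] 0.08546554896622648
scene [[515.9583281011999, 0.0, 324.3994067446105], [0.0, 515.9583281011999, 197.0337181702457], [0.0, 0.0, 1.0]] [[0.622, -0.652, 0.435, 1.069], [0.783, 0.512, -0.353, -0.617], [0.007, 0.56, 0.828, 1.275], [0.0, 0.0, 0.0, 1.0]] ['frame', 'range_z', 'mtx', 'cam_to_world']
top [[424.80949337835864, 0.0, 318.786892648245], [0.0, 424.80949337835864, 202.87409407063518], [0.0, 0.0, 1.0]] [[0.019, 0.996, -0.09, 0.322], [-1.0, 0.019, 0.001, -0.08], [0.003, 0.09, 0.996, 1.307], [0.0, 0.0, 0.0, 1.0]] ['frame', 'range_z', 'mtx', 'cam_to_world']
```

View pics/top0.png

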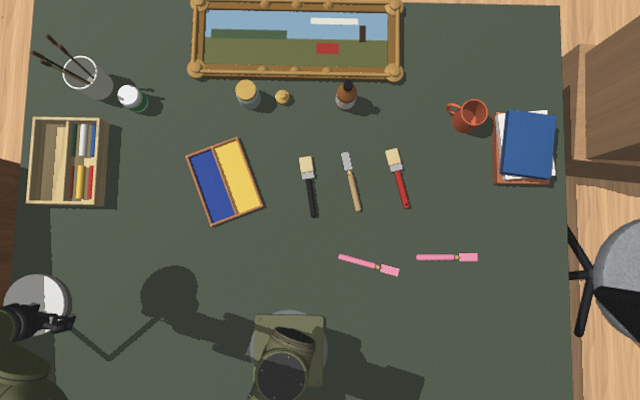

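View pics/scene0.png

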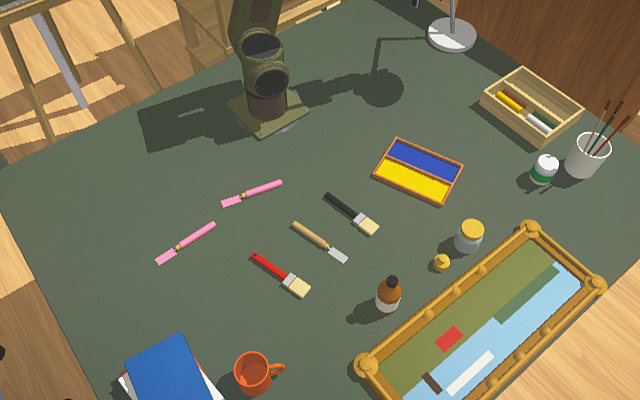

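The top view shows the tray at (225,182), with blue on the left and yellow on the right. The black brush is at (308,186), the wooden knife at (352,182) and the red brush at (398,178). The pink look-alikes are at (370,265) and (447,257). The scene view agrees.

```bash
cat > h.py <<'E'
import cv2,numpy as np
from scipy.spatial.transform import Rotation as R
def world(f,uv,z):
    K,T=f["mtx"],f["cam_to_world"]
    uv=np.atleast_2d(np.asarray(uv,float))
    d=np.c_[(uv[:,0]-K[0,2])/K[0,0],-(uv[:,1]-K[1,2])/K[1,1],-np.ones(len(uv))]@T[:3,:3].T
    return (T[:3,3]+d*((z-T[2,3])/d[:,2])[:,None])[:,:2]
def blob(f,lo,hi,box=None):
    m=cv2.inRange(cv2.cvtColor(f["frame"],cv2.COLOR_BGR2HSV),lo,hi)
    if box:
        b=np.zeros_like(m);x0,y0,x1,y1=box;b[y0:y1,x0:x1]=255;m&=b
    n,l,st,c=cv2.connectedComponentsWithStats(m)
    i=1+st[1:,4].argmax(); v,u=np.nonzero(l==i); return np.c_[u,v]
def axis(p):
    (cx,cy),(w,h),a=cv2.minAreaRect(p.astype(np.float32)*1000)
    a=np.radians(a)
    if w<h: a+=np.pi/2; w,h=h,w
    return np.array([cx,cy])/1000,(a+np.pi/2)%np.pi-np.pi/2,(w/1000,h/1000)
E
python3 - <<'E'
from h import *
sc=dict(np.load("scene0.npz"));tp=dict(np.load("top0.npz"))
for n,f,bx in(("top",tp,dict(tray=(180,130,270,230),red=(380,145,415,212),kn=(335,148,365,215))),
             ("scene",sc,dict(tray=(365,130,470,210),red=(240,245,315,300),kn=(285,215,352,266)))):
    for k,lo,hi,b,z in(("blue",(108,120,60),(125,255,255),bx["tray"],.006),("yellow",(20,120,120),(32,255,255),bx["tray"],.006),
      ("redhandle",(0,170,80),(6,255,255),bx["red"],.009),("bristle",(15,40,130),(32,160,255),bx["red"],.009),("khandle",(10,70,90),(24,255,255),bx["kn"],.009),
      ("blade",(0,0,120),(180,45,255),bx["kn"],.003)):
        try:
            p=world(f,blob(f,lo,hi,b),z);c,a,s=axis(p);print(n,k,len(p),c.round(4),p.mean(0).round(4),"ang",round(a,3),np.round(s,3))
        except Exception as e: print(n,k,e)
E
```

```text
top blue 1617 [0.488  0.2515] [0.4872 0.2512] ang 0.385 [0.216 0.072]
top yellow 1660 [0.5181 0.1748] [0.5172 0.1746] ang 0.384 [0.218 0.074]
top redhandle 186 [ 0.4874 -0.3353] [ 0.4891 -0.3346] ang 0.246 [0.115 0.017]
top bristle 208 [ 0.5893 -0.3071] [ 0.5892 -0.3072] ang 0.247 [0.05 0.04]
top khandle 244 [ 0.479 -0.187] [ 0.4772 -0.1878] ang 0.255 [0.127 0.019]
top blade 153 [ 0.5733 -0.1648] [ 0.5734 -0.1644] ang 0.238 [0.06  0.026]
scene blue 1106 [0.4855 0.251 ] [0.4873 0.2509] ang 0.383 [0.216 0.064]
scene yellow 1337 [0.5167 0.1743] [0.5189 0.1744] ang 0.385 [0.219 0.07 ]
scene redhandle 263 [ 0.486  -0.3363] [ 0.4881 -0.3361] ang 0.257 [0.117 0.019]
scene bristle 282 [ 0.5886 -0.3088] [ 0.5888 -0.3088] ang 0.282 [0.052 0.041]
scene khandle 301 [ 0.4798 -0.189 ] [ 0.4793 -0.1893] ang 0.238 [0.129 0.022]
scene blade 184 [ 0.5706 -0.1672] [ 0.5739 -0.1662] ang 0.228 [0.066 0.026]
```

```bash
cat >> h.py <<'E'
def plan(*way,step=.04):
    """way: (x,y,z,yaw) waypoints, yaw = heading of tool x; prints rows"""
    from bench import ctrl
    s=ctrl.read_state();M=R.from_quat(s['tool_rot']).as_matrix()
    p=np.array(s['tcp_pos']);y=np.arctan2(M[1,0],M[0,0])
    print("t",s['clock'],"p",p.round(4),"yaw",round(y,3),"tilt",np.round(M[:2,2],3),"q",np.round(s['qpos'],2),"w",s['grip_width'],"F",np.round(s['force'],1))
    T=[];S=[]
    for w in way:
        d=np.array(w[:3])-p;dy=w[3]-y
        n=int(np.ceil(max(np.linalg.norm(d)/step,abs(dy)/.148,1)))
        for i in range(n):
            c,q=np.cos(y),np.sin(y);e=d/n
            T.append([round(float(v),3)+0. for v in(c*e[0]+q*e[1],q*e[0]-c*e[1],-e[2])]);S.append(round(-dy/n,3));y+=dy/n
        p=np.array(w[:3])
    for i in range(0,len(T),5): print(T[i:i+5],S[i:i+5])
E
python3 -c "
from h import *
plan((.43,.2,.2,1.6),(.509,-.181,.12,.245))"
```

```text
t 0.1 p [0.1375 0.5577 0.2555] yaw 2.9 tilt [-0.001 -0.002] q [ 1.26  0.31  1.51 -0.    1.33 -0.07] w 0.08543242795832771 F [-0.7  0.1 -0.2]
[[-0.031, -0.023, 0.005], [-0.033, -0.02, 0.005], [-0.035, -0.016, 0.005], [-0.037, -0.012, 0.005], [-0.038, -0.008, 0.005]] [np.float64(0.108), np.float64(0.108), np.float64(0.108), np.float64(0.108), np.float64(0.108)]
[[-0.038, -0.004, 0.005], [-0.039, 0.0, 0.005], [-0.038, 0.004, 0.005], [-0.038, 0.009, 0.005], [-0.036, 0.013, 0.005]] [np.float64(0.108), np.float64(0.108), np.float64(0.108), np.float64(0.108), np.float64(0.108)]
[[-0.035, 0.016, 0.005], [-0.033, 0.02, 0.005], [-0.038, 0.007, 0.008], [-0.037, 0.012, 0.008], [-0.035, 0.017, 0.008]] [np.float64(0.108), np.float64(0.108), np.float64(0.135), np.float64(0.135), np.float64(0.135)]
[[-0.033, 0.021, 0.008], [-0.029, 0.026, 0.008], [-0.026, 0.029, 0.008], [-0.021, 0.032, 0.008], [-0.017, 0.035, 0.008]] [np.float64(0.135), np.float64(0.135), np.float64(0.135), np.float64(0.135), np.float64(0.135)]
[[-0.012, 0.037, 0.008], [-0.007, 0.038, 0.008]] [np.float64(0.135), np.float64(0.135)]
```

>>> play_rows(translation=[[-0.031,-0.023,0.005],[-0.033,-0.02,0.005],[-0.035,-0.016,0.005],[-0.037,-0.012,0.005],[-0.038,-0.008,0.005]], spin=[0.108,0.108,0.108,0.108,0.108], claw=0.3)

```text
clock: 0.6
tcp_pos: [0.2596, 0.407, 0.2278]
tool_rot: [0.386, 0.922, -0.001, -0.001]
force: [0.4, 0.7, 0.4]
grip_width: 0.0555
```

>>> play_rows(translation=[[-0.038,-0.004,0.005],[-0.039,0.0,0.005],[-0.038,0.004,0.005],[-0.038,0.009,0.005],[-0.036,0.013,0.005]], spin=[0.108,0.108,0.108,0.108,0.108])

```text
clock: 1.1
tcp_pos: [0.3817, 0.2482, 0.2005]
tool_rot: [0.627, 0.779, -0.002, -0.001]
force: [0.5, 1.9, 0.1]
grip_width: 0.0555
```

Tracking is good.

```bash
python3 -c "
from h import *
plan((.43,.17,.2,1.5),(.509,-.181,.12,.245))"|sed 's/np.float64//g'
```

```text
t 1.1 p [0.3817 0.2482 0.2005] yaw 1.787 tilt [-0.004 -0.002] q [ 0.48  0.2   1.82 -0.    1.13  0.27] w 0.05554639204084314 F [0.5 1.9 0.1]
[[-0.029, 0.01, 0.0], [-0.028, 0.013, 0.0], [-0.026, 0.015, 0.0], [-0.034, 0.01, 0.008], [-0.033, 0.015, 0.008]] [(0.096), (0.096), (0.096), (0.126), (0.126)]
[[-0.031, 0.019, 0.008], [-0.028, 0.022, 0.008], [-0.025, 0.026, 0.008], [-0.022, 0.029, 0.008], [-0.018, 0.031, 0.008]] [(0.126), (0.126), (0.126), (0.126), (0.126)]
[[-0.014, 0.033, 0.008], [-0.01, 0.035, 0.008], [-0.005, 0.036, 0.008]] [(0.126), (0.126), (0.126)]
```

>>> play_rows(translation=[[-0.029,0.01,0.0],[-0.028,0.013,0.0],[-0.026,0.015,0.0],[-0.034,0.01,0.008],[-0.033,0.015,0.008]], spin=[0.096,0.096,0.096,0.126,0.126])

```text
clock: 1.6
tcp_pos: [0.4479, 0.0929, 0.1832]
tool_rot: [0.819, 0.574, -0.002, 0.0]
force: [0.3, -0.3, -0.2]
grip_width: 0.0554
```

>>> play_rows(translation=[[-0.031,0.019,0.008],[-0.028,0.022,0.008],[-0.025,0.026,0.008],[-0.022,0.029,0.008],[-0.018,0.031,0.008]], spin=[0.126,0.126,0.126,0.126,0.126])

```text
clock: 2.1
tcp_pos: [0.4813, -0.0917, 0.1411]
tool_rot: [0.96, 0.279, -0.002, 0.0]
force: [0.2, -0.0, 1.0]
grip_width: 0.0556
```

>>> play_rows(translation=[[-0.014,0.033,0.008],[-0.01,0.035,0.008],[-0.005,0.036,0.008]], spin=[0.126,0.126,0.126])

```text
clock: 2.4
tcp_pos: [0.4981, -0.2034, 0.1152]
tool_rot: [0.996, 0.085, -0.003, 0.0]
force: [0.5, 0.1, 1.0]
grip_width: 0.0554
```

```bash
python3 -c "
from h import *
plan((.509,-.181,.09,.245),(.509,-.181,.029,.245),step=.02)"|sed 's/np.float64//g'
```

```text
t 2.4 p [ 0.4981 -0.2034  0.1152] yaw 0.171 tilt [-0.006 -0.   ] q [-0.46  0.41  1.76 -0.    0.98  0.94] w 0.0554286457938712 F [0.5 0.1 1. ]
[[0.007, -0.01, 0.013], [0.008, -0.01, 0.013], [0.0, 0.0, 0.015], [0.0, 0.0, 0.015], [0.0, 0.0, 0.015]] [(-0.037), (-0.037), (-0.0), (-0.0), (-0.0)]
[[0.0, 0.0, 0.015]] [(-0.0)]
```

>>> play_rows(translation=[[0.007,-0.01,0.013],[0.008,-0.01,0.013],[0,0,0],[0,0,0]], spin=[-0.037,-0.037,0,0])

```text
clock: 2.8
tcp_pos: [0.5097, -0.188, 0.0862]
tool_rot: [0.993, 0.117, -0.003, 0.001]
force: [-1.1, 0.3, 0.6]
grip_width: 0.0554
```

```bash
python3 -c "
from h import *
plan((.509,-.181,.029,.245),step=.015)
from bench import optics
f=optics.grab_frame('scene');cv2.imwrite('pics/a.png',cv2.resize(f['frame'][170:310,220:420],None,fx=3,fy=3))"|sed 's/np.float64//g'
```

```text
t 2.8 p [ 0.5097 -0.188   0.0862] yaw 0.235 tilt [-0.006 -0.002] q [-0.43  0.45  1.78 -0.01  0.92  0.91] w 0.055387287878191464 F [-1.1  0.3  0.6]
[[0.0, -0.002, 0.014], [0.0, -0.002, 0.014], [0.0, -0.002, 0.014], [0.0, -0.002, 0.014]] [(-0.002), (-0.002), (-0.002), (-0.002)]
```

View pics/a.png

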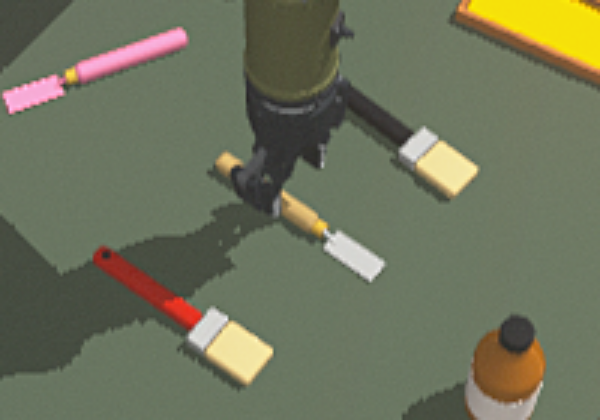

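The fingers straddle the wooden knife's handle at crop (265,185). The red brush is untouched below it.

>>> play_rows(translation=[[0,-0.002,0.014],[0,-0.002,0.014],[0,-0.002,0.014],[0,-0.001,0.013],[0,0,0]], spin=[-0.002,-0.002,-0.002,-0.002,0])

```text
clock: 3.35
tcp_pos: [0.5093, -0.1819, 0.0342]
tool_rot: [0.993, 0.121, -0.0, 0.003]
force: [-0.1, -0.3, 0.4]
grip_width: 0.0553
```

```bash
python3 -c "
from h import *
plan((.509,-.181,.029,.245),step=.015)"
```

```text
t 3.35 p [ 0.5093 -0.1819  0.0342] yaw 0.243 tilt [ 0.    -0.006] q [-0.42  0.52  1.84 -0.01  0.78  0.91] w 0.055342536425511686 F [-0.1 -0.3  0.4]
[[0.0, -0.001, 0.005]] [np.float64(-0.002)]
```

>>> play_rows(translation=[[0,0,0.005],[0,0,0]], spin=[0,0])

```text
clock: 3.55
tcp_pos: [0.5099, -0.1822, 0.0305]
tool_rot: [0.993, 0.121, 0.0, 0.003]
force: [-0.1, -0.2, 1.2]
grip_width: 0.0555
```

>>> play_rows(translation=[[0,0,0],[0,0,0],[0,0,0],[0,0,0],[0,0,0]], spin=[0,0,0,0,0], claw=-1, newtons=40)

```text
clock: 4.05
tcp_pos: [0.5114, -0.183, 0.0328]
tool_rot: [0.993, 0.121, 0.002, 0.005]
force: [0.7, -0.2, 0.3]
grip_width: 0.0168
```

>>> play_rows(translation=[[0,0,-0.015],[0,0,-0.025],[0,0,-0.025],[0,0,-0.02],[0,0,0]], spin=[0,0,0,0,0])

```text
clock: 4.55
tcp_pos: [0.5097, -0.1818, 0.119]
tool_rot: [0.993, 0.121, 0.0, 0.003]
force: [-0.3, -0.2, 0.1]
grip_width: 0.0169
```

```bash
python3 -c "
from h import *
plan((.519,.173,.11,.385),step=.035)
from bench import optics
f=optics.grab_frame('scene');cv2.imwrite('pics/b.png',cv2.resize(f['frame'][150:290,220:420],None,fx=3,fy=3))"|sed 's/np.float64//g'
```

```text
t 4.55 p [ 0.5097 -0.1818  0.119 ] yaw 0.243 tilt [ 0.002 -0.007] q [-0.42  0.4   1.76 -0.01  0.98  0.91] w 0.016882003579975425 F [-0.3 -0.2  0.1]
[[0.009, -0.031, 0.001], [0.009, -0.031, 0.001], [0.009, -0.031, 0.001], [0.01, -0.031, 0.001], [0.01, -0.031, 0.001]] [(-0.013), (-0.013), (-0.013), (-0.013), (-0.013)]
[[0.011, -0.03, 0.001], [0.011, -0.03, 0.001], [0.011, -0.03, 0.001], [0.012, -0.03, 0.001], [0.012, -0.03, 0.001]] [(-0.013), (-0.013), (-0.013), (-0.013), (-0.013)]
[[0.013, -0.03, 0.001]] [(-0.013)]
```

View pics/b.png

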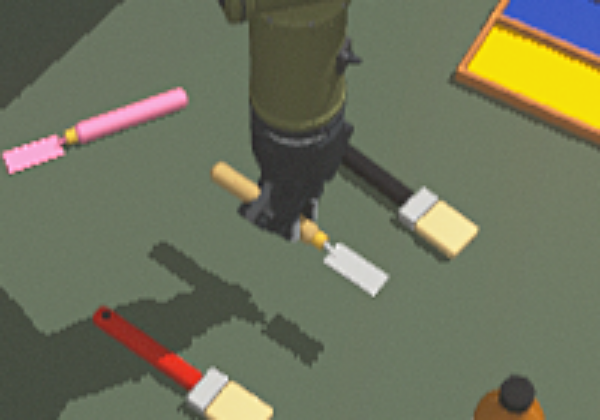

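The knife is held level in the fingers at crop (300,225), and its shadow lies apart from it. I'll carry it over the tray.

>>> play_rows(translation=[[0.009,-0.031,0.001],[0.009,-0.031,0.001],[0.009,-0.031,0.001],[0.01,-0.031,0.001],[0.01,-0.031,0.001]], spin=[-0.013,-0.013,-0.013,-0.013,-0.013])

```text
clock: 5.1
tcp_pos: [0.5112, -0.0188, 0.106]
tool_rot: [0.989, 0.15, -0.003, 0.003]
force: [-0.2, 0.2, 0.2]
grip_width: 0.0167
```

>>> play_rows(translation=[[0.011,-0.03,0.001],[0.011,-0.03,0.001],[0.011,-0.03,0.001],[0.012,-0.03,0.001],[0,0,0]], spin=[-0.013,-0.013,-0.013,-0.013,0])

```text
clock: 5.6
tcp_pos: [0.5103, 0.1175, 0.0932]
tool_rot: [0.984, 0.179, -0.01, 0.001]
force: [-0.2, -0.7, 0.1]
grip_width: 0.0169
```

```bash
python3 -c "
from h import *
plan((.519,.173,.08,.385),(.518,.174,.06,.385),step=.02)
from bench import optics
f=optics.grab_frame('scene');np.savez('c.npz',**f)
for b,z in((None,0),):
  pass
cv2.imwrite('pics/c.png',cv2.resize(f['frame'][90:250,340:540],None,fx=3,fy=3))"|sed 's/np.float64//g'
```

```text
t 5.6 p [0.5103 0.1175 0.0932] yaw 0.359 tilt [-0.018 -0.006] q [ 0.15  0.43  1.81 -0.    0.93  1.36] w 0.016925137469984572 F [-0.2 -0.7  0.1]
[[0.009, -0.016, 0.004], [0.009, -0.016, 0.004], [0.009, -0.016, 0.004], [0.0, -0.001, 0.01], [0.0, -0.001, 0.01]] [(-0.009), (-0.009), (-0.009), (-0.0), (-0.0)]
```

>>> play_rows(translation=[[0.009,-0.016,0.004],[0.009,-0.016,0.004],[0.009,-0.016,0.004],[0,0,0],[0,0,0]], spin=[-0.009,-0.009,-0.009,0,0])

```text
clock: 6.15
tcp_pos: [0.5144, 0.1668, 0.0752]
tool_rot: [0.981, 0.191, -0.015, 0.003]
force: [0.2, -1.1, -0.3]
grip_width: 0.017
```

```bash
python3 -c "
from h import *
plan((.518,.174,.045,.385),step=.015)
from bench import optics
f=optics.grab_frame('scene');np.savez('c.npz',**f)
cv2.imwrite('pics/c.png',cv2.resize(f['frame'][90:250,340:540],None,fx=3,fy=3))"|sed 's/np.float64//g'
```

```text
t 6.15 p [0.5144 0.1668 0.0752] yaw 0.385 tilt [-0.029 -0.012] q [ 0.24  0.47  1.78 -0.01  0.92  1.43] w 0.016982127315224613 F [ 0.2 -1.1 -0.3]
[[0.002, -0.002, 0.01], [0.002, -0.002, 0.01], [0.002, -0.002, 0.01]] [(-0.0), (-0.0), (-0.0)]
```

View pics/c.png

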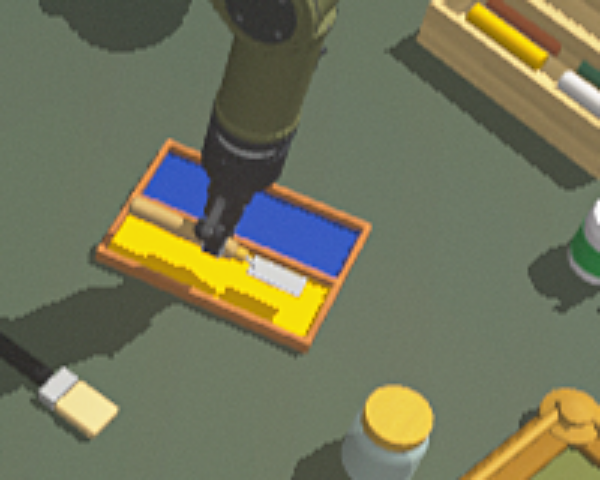

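The knife hangs over the yellow compartment, handle at crop (155,210) and blade at (275,275), parallel to its walls. Lowering it now.

>>> play_rows(translation=[[0.002,-0.003,0.012],[0.001,-0.002,0.012],[0,-0.002,0.006],[0,0,0]], spin=[0,0,0,0])

```text
clock: 6.6
tcp_pos: [0.513, 0.1713, 0.0423]
tool_rot: [0.982, 0.189, -0.016, 0.003]
force: [0.6, -0.5, -0.9]
grip_width: 0.0169
```

```bash
python3 -c "
from h import *
plan((.518,.174,.038,.385),step=.015)"
```

```text
t 6.6 p [0.513  0.1713 0.0423] yaw 0.381 tilt [-0.03  -0.013] q [ 0.25  0.52  1.8  -0.01  0.85  1.44] w 0.016905588552138924 F [ 0.6 -0.5 -0.9]
[[0.006, -0.001, 0.004]] [np.float64(-0.004)]
```

>>> play_rows(translation=[[0.005,-0.001,0.003],[0,0,0.002],[0,0,0]], spin=[0,0,0])

```text
clock: 6.9
tcp_pos: [0.5178, 0.1744, 0.0388]
tool_rot: [0.982, 0.189, -0.015, 0.003]
force: [-1.4, -1.0, 1.4]
grip_width: 0.0162
```

>>> play_rows(translation=[[0,0,0.001],[0,0,0],[0,0,0],[0,0,0]], spin=[0,0,0,0], claw=-0.25)

```text
clock: 7.3
tcp_pos: [0.5195, 0.175, 0.0382]
tool_rot: [0.982, 0.189, -0.014, 0.003]
force: [0.2, 0.1, -0.1]
grip_width: 0.0318
```

>>> play_rows(translation=[[0,0,-0.02],[0,0,-0.03],[0,0,-0.03],[0,0,-0.02]], spin=[0,0,0,0])

```text
clock: 7.7
tcp_pos: [0.5191, 0.1753, 0.1367]
tool_rot: [0.982, 0.189, -0.019, 0.004]
force: [1.1, 0.2, -0.1]
grip_width: 0.0324
```

```bash
python3 -c "
from h import *
plan((.46,-.1,.17,.3),(.520,-.327,.1,.262),step=.04)
from bench import optics
f=optics.grab_frame('scene')
cv2.imwrite('pics/d.png',cv2.resize(f['frame'][90:250,340:540],None,fx=3,fy=3))"|sed 's/np.float64//g'
```

```text
t 7.7 p [0.5191 0.1753 0.1367] yaw 0.381 tilt [-0.037 -0.014] q [ 0.25  0.4   1.69 -0.01  1.08  1.44] w 0.03238915844506316 F [ 1.1  0.2 -0.1]
[[-0.02, 0.029, -0.004], [-0.019, 0.029, -0.004], [-0.019, 0.03, -0.004], [-0.019, 0.03, -0.004], [-0.018, 0.03, -0.004]] [(0.01), (0.01), (0.01), (0.01), (0.01)]
[[-0.018, 0.03, -0.004], [-0.018, 0.03, -0.004], [-0.018, 0.031, -0.004], [-0.001, 0.034, 0.01], [-0.001, 0.034, 0.01]] [(0.01), (0.01), (0.01), (0.005), (0.005)]
[[-0.001, 0.034, 0.01], [-0.001, 0.034, 0.01], [-0.001, 0.034, 0.01], [0.0, 0.034, 0.01], [0.0, 0.034, 0.01]] [(0.005), (0.005), (0.005), (0.005), (0.005)]
```

View pics/d.png

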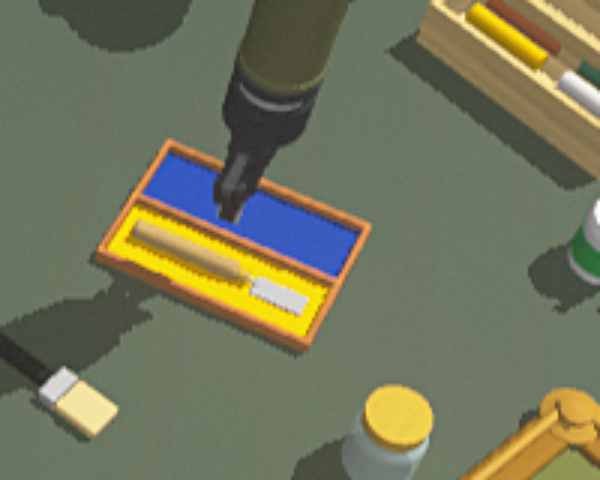

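The knife lies in the yellow compartment, handle at crop (185,250) and blade at (280,295), and is released. The brush is next.

>>> play_rows(translation=[[-0.02,0.029,-0.004],[-0.019,0.029,-0.004],[-0.019,0.03,-0.004],[-0.019,0.03,-0.004],[-0.018,0.03,-0.004]], spin=[0.01,0.01,0.01,0.01,0.01], claw=0.3)

```text
clock: 8.25
tcp_pos: [0.4866, 0.0035, 0.163]
tool_rot: [0.986, 0.168, -0.014, 0.003]
force: [0.5, -0.2, 1.0]
grip_width: 0.0556
```

>>> play_rows(translation=[[-0.018,0.03,-0.004],[-0.018,0.03,-0.004],[-0.018,0.031,-0.004],[-0.001,0.034,0.01],[-0.001,0.034,0.01]], spin=[0.01,0.01,0.01,0.005,0.005])

```text
clock: 8.75
tcp_pos: [0.4794, -0.1722, 0.1568]
tool_rot: [0.989, 0.147, -0.013, 0.004]
force: [0.3, 0.6, -0.8]
grip_width: 0.0553
```

```bash
python3 -c "
from h import *
plan((.520,-.326,.1,.262),step=.04)"|sed 's/np.float64//g'
```

```text
t 8.75 p [ 0.4794 -0.1722  0.1568] yaw 0.295 tilt [-0.025 -0.011] q [-0.41  0.33  1.76 -0.02  1.07  0.87] w 0.05534593692518677 F [ 0.3  0.6 -0.8]
[[-0.001, 0.032, 0.011], [-0.001, 0.032, 0.011], [-0.001, 0.032, 0.011], [-0.001, 0.032, 0.011], [0.0, 0.032, 0.011]] [(0.007), (0.007), (0.007), (0.007), (0.007)]
```

>>> play_rows(translation=[[0,0.032,0.011],[0,0.032,0.011],[0,0.032,0.011],[0,0.03,0.011],[0,0,0]], spin=[0.007,0.007,0.007,0.007,0])

```text
clock: 9.25
tcp_pos: [0.5142, -0.3032, 0.1079]
tool_rot: [0.991, 0.13, -0.013, 0.004]
force: [-0.4, 0.6, -0.5]
grip_width: 0.0554
```

```bash
python3 -c "
from h import *
plan((.520,-.326,.075,.262),step=.02)"|sed 's/np.float64//g'
```

```text
t 9.25 p [ 0.5142 -0.3032  0.1079] yaw 0.261 tilt [-0.026 -0.012] q [-0.59  0.49  1.63 -0.03  1.04  0.73] w 0.055354819266973734 F [-0.4  0.6 -0.5]
[[0.0, 0.008, 0.011], [0.0, 0.008, 0.011], [0.0, 0.008, 0.011]] [(-0.0), (-0.0), (-0.0)]
```

>>> play_rows(translation=[[0,0.008,0.011],[0,0.008,0.011],[0,0.007,0.01],[0,0,0]], spin=[0,0,0,0])

```text
clock: 9.65
tcp_pos: [0.5182, -0.3256, 0.0717]
tool_rot: [0.991, 0.131, -0.015, 0.003]
force: [-0.6, 0.7, -0.5]
grip_width: 0.0555
```

```bash
python3 -c "
from h import *
plan((.520,-.326,.030,.262),step=.015)
from bench import optics
f=optics.grab_frame('scene')
cv2.imwrite('pics/e.png',cv2.resize(f['frame'][190:330,190:390],None,fx=3,fy=3))"|sed 's/np.float64//g'
```

```text
t 9.65 p [ 0.5182 -0.3256  0.0717] yaw 0.262 tilt [-0.029 -0.009] q [-0.62  0.55  1.63 -0.03  0.98  0.71] w 0.0555084089067726 F [-0.6  0.7 -0.5]
[[0.001, 0.0, 0.014], [0.001, 0.0, 0.014], [0.001, 0.0, 0.014]] [(-0.0), (-0.0), (-0.0)]
```

View pics/e.png

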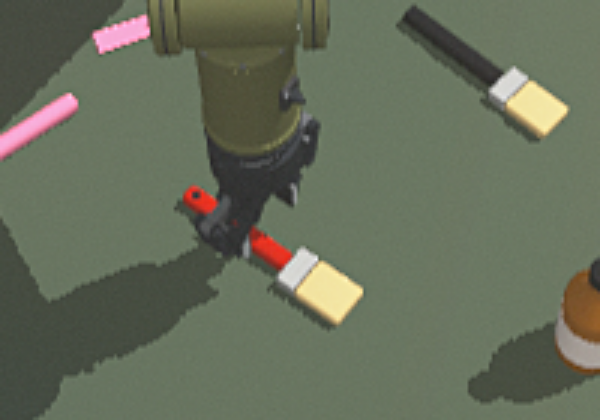

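The fingers straddle the red handle at crop (240,235), and the ferrule at (298,270) is clear of them.

>>> play_rows(translation=[[0.001,0,0.014],[0.001,0,0.014],[0.001,0,0.011],[0,0,0.004],[0,0,0]], spin=[0,0,0,0,0])

```text
clock: 10.2
tcp_pos: [0.52, -0.3226, 0.0258]
tool_rot: [0.991, 0.132, -0.015, 0.002]
force: [-0.1, 0.5, 0.8]
grip_width: 0.0555
```

>>> play_rows(translation=[[0,0,0],[0,0,0],[0,0,0],[0,0,0],[0,0,0]], spin=[0,0,0,0,0], claw=-1, newtons=40)

```text
clock: 10.7
tcp_pos: [0.5208, -0.3232, 0.0272]
tool_rot: [0.991, 0.132, -0.014, 0.003]
force: [-0.4, 0.2, -0.6]
grip_width: 0.0173
```

>>> play_rows(translation=[[0,0,-0.015],[0,0,-0.025],[0,0,-0.03],[0,0,-0.03],[0,0,0]], spin=[0,0,0,0,0])

```text
clock: 11.2
tcp_pos: [0.5223, -0.3215, 0.1291]
tool_rot: [0.991, 0.131, -0.015, 0.002]
force: [1.3, -0.5, -1.5]
grip_width: 0.0171
```

```bash
python3 -c "
from h import *
plan((.5,.0,.14,.31),(.487,.245,.11,.385),step=.035)
from bench import optics
f=optics.grab_frame('scene')
cv2.imwrite('pics/f.png',cv2.resize(f['frame'][170:310,190:390],None,fx=3,fy=3))"|sed 's/np.float64//g'
```

```text
t 11.2 p [ 0.5223 -0.3215  0.1291] yaw 0.264 tilt [-0.03  -0.007] q [-0.61  0.48  1.57 -0.03  1.11  0.71] w 0.017141213743122972 F [ 1.3 -0.5 -1.5]
[[0.006, -0.032, -0.001], [0.006, -0.032, -0.001], [0.007, -0.032, -0.001], [0.007, -0.032, -0.001], [0.007, -0.031, -0.001]] [(-0.005), (-0.005), (-0.005), (-0.005), (-0.005)]
[[0.007, -0.031, -0.001], [0.007, -0.031, -0.001], [0.007, -0.031, -0.001], [0.007, -0.031, -0.001], [0.008, -0.031, -0.001]] [(-0.005), (-0.005), (-0.005), (-0.005), (-0.005)]
[[0.008, -0.03, 0.004], [0.008, -0.03, 0.004], [0.008, -0.03, 0.004], [0.009, -0.029, 0.004], [0.009, -0.029, 0.004]] [(-0.009), (-0.009), (-0.009), (-0.009), (-0.009)]
[[0.009, -0.029, 0.004], [0.009, -0.029, 0.004], [0.01, -0.029, 0.004]] [(-0.009), (-0.009), (-0.009)]
```

View pics/f.png

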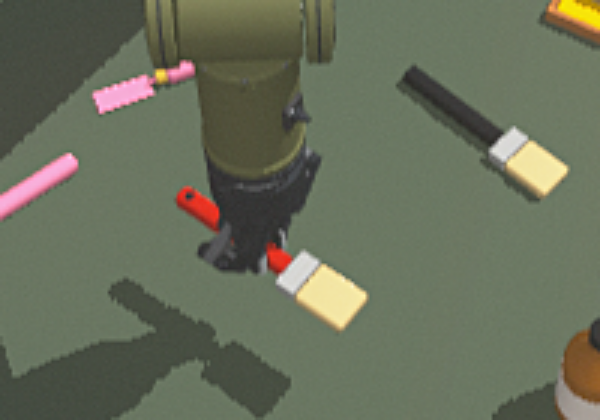

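The brush is held level at crop (270,250). I'll carry it to the blue compartment.

>>> play_rows(translation=[[0.006,-0.032,-0.001],[0.006,-0.032,-0.001],[0.007,-0.032,-0.001],[0.007,-0.032,-0.001],[0.007,-0.031,-0.001]], spin=[-0.005,-0.005,-0.005,-0.005,-0.005])

```text
clock: 11.75
tcp_pos: [0.5071, -0.1573, 0.1263]
tool_rot: [0.99, 0.14, -0.019, -0.001]
force: [-0.1, 0.8, -1.2]
grip_width: 0.0171
```

>>> play_rows(translation=[[0.007,-0.031,-0.001],[0.007,-0.031,-0.001],[0.007,-0.031,-0.001],[0.007,-0.031,-0.001],[0.008,-0.031,-0.001]], spin=[-0.005,-0.005,-0.005,-0.005,-0.005])

```text
clock: 12.25
tcp_pos: [0.4902, 0.0087, 0.1249]
tool_rot: [0.988, 0.153, -0.025, -0.003]
force: [0.5, -0.7, -1.8]
grip_width: 0.0172
```

```bash
python3 -c "
from h import *
plan((.487,.247,.11,.385),step=.035)"|sed 's/np.float64//g'
```

```text
t 12.25 p [0.4902 0.0087 0.1249] yaw 0.307 tilt [-0.051 -0.001] q [-0.07  0.36  1.82 -0.01  1.01  1.2 ] w 0.017154118090291992 F [ 0.5 -0.7 -1.8]
[[0.01, -0.033, 0.002], [0.01, -0.032, 0.002], [0.011, -0.032, 0.002], [0.011, -0.032, 0.002], [0.011, -0.032, 0.002]] [(-0.011), (-0.011), (-0.011), (-0.011), (-0.011)]
[[0.012, -0.032, 0.002], [0.012, -0.032, 0.002]] [(-0.011), (-0.011)]
```

>>> play_rows(translation=[[0.01,-0.033,0.0],[0.01,-0.032,0.0],[0.011,-0.032,0.0],[0.011,-0.032,0.0],[0.011,-0.032,0.0]], spin=[-0.011,-0.011,-0.011,-0.011,-0.011])

```text
clock: 12.75
tcp_pos: [0.4817, 0.1839, 0.1185]
tool_rot: [0.983, 0.18, -0.031, -0.004]
force: [0.1, -0.8, -1.0]
grip_width: 0.0173
```

>>> play_rows(translation=[[0.012,-0.032,0.0],[0.01,-0.025,0.0],[0,0,0],[0,0,0]], spin=[-0.011,-0.011,0,0])

```text
clock: 13.15
tcp_pos: [0.4774, 0.2503, 0.1129]
tool_rot: [0.98, 0.194, -0.036, -0.004]
force: [0.9, -0.8, -1.4]
grip_width: 0.0167
```

```bash
python3 -c "
from h import *
plan((.486,.251,.07,.385),step=.02)"|sed 's/np.float64//g'
```

```text
t 13.15 p [0.4774 0.2503 0.1129] yaw 0.392 tilt [-0.071 -0.006] q [0.39 0.44 1.72 0.02 1.06 1.56] w 0.0167227438999922 F [ 0.9 -0.8 -1.4]
[[0.003, 0.001, 0.014], [0.003, 0.001, 0.014], [0.003, 0.001, 0.014]] [(0.002), (0.002), (0.002)]
```

>>> play_rows(translation=[[0.004,0.001,0.014],[0.004,0.001,0.014],[0.005,0.001,0.014],[0,0,0]], spin=[0.002,0.002,0.002,0])

```text
clock: 13.55
tcp_pos: [0.4867, 0.248, 0.0649]
tool_rot: [0.981, 0.189, -0.038, -0.003]
force: [0.7, -0.5, -0.1]
grip_width: 0.0171
```

```bash
python3 -c "
from h import *
plan((.488,.251,.045,.385),step=.02)
from bench import optics
f=optics.grab_frame('scene')
cv2.imwrite('pics/g.png',cv2.resize(f['frame'][90:250,340:540],None,fx=3,fy=3))"|sed 's/np.float64//g'
```

```text
t 13.55 p [0.4867 0.248  0.0649] yaw 0.382 tilt [-0.075 -0.009] q [0.38 0.51 1.74 0.02 0.96 1.56] w 0.017054776330482753 F [ 0.7 -0.5 -0.1]
[[0.001, -0.001, 0.01], [0.001, -0.001, 0.01]] [(-0.002), (-0.002)]
```

View pics/g.png

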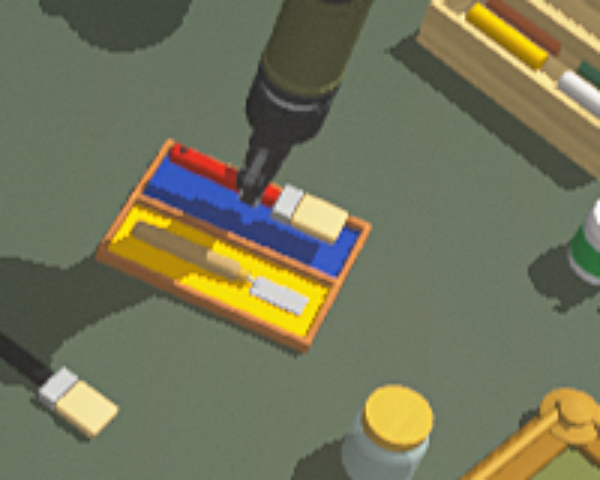

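The brush is over the blue compartment, bristles at crop (320,215) and handle end at (175,152), seen raised by about 30 mm. Lowering it.

>>> play_rows(translation=[[0.002,-0.001,0.011],[0.002,-0.001,0.01],[0,0,0.002],[0,0,0]], spin=[0,0,0,0])

```text
clock: 14.0
tcp_pos: [0.4885, 0.2505, 0.0407]
tool_rot: [0.981, 0.188, -0.037, -0.003]
force: [-0.0, 0.4, -0.7]
grip_width: 0.0171
```

>>> play_rows(translation=[[0,0,0.003],[0,0,0.002],[0,0,0]], spin=[0,0,0])

```text
clock: 14.3
tcp_pos: [0.4884, 0.2508, 0.0359]
tool_rot: [0.981, 0.189, -0.037, -0.003]
force: [0.3, 0.1, -1.2]
grip_width: 0.0171
```

>>> play_rows(translation=[[0,0,0.002],[0,0,0.001],[0,0,0]], spin=[0,0,0])

```text
clock: 14.6
tcp_pos: [0.4884, 0.251, 0.034]
tool_rot: [0.981, 0.189, -0.036, -0.003]
force: [-1.6, -1.5, 1.9]
grip_width: 0.017
```

Contact (Fz went up by about 3 N). Releasing with a partial opening.

>>> play_rows(translation=[[0,0,0],[0,0,0],[0,0,0],[0,0,0]], spin=[0,0,0,0], claw=-0.25)

```text
clock: 15.0
tcp_pos: [0.4889, 0.2512, 0.0341]
tool_rot: [0.981, 0.189, -0.035, -0.003]
force: [-0.8, -0.2, -0.3]
grip_width: 0.0319
```

>>> play_rows(translation=[[0.001,0,-0.02],[0.002,0,-0.03],[0.002,0,-0.04],[0.002,0,-0.04],[0.002,0,-0.03]], spin=[0,0,0,0,0])

```text
clock: 15.5
tcp_pos: [0.5049, 0.2541, 0.1918]
tool_rot: [0.981, 0.189, -0.044, -0.002]
force: [0.4, 0.4, -0.3]
grip_width: 0.0318
```

>>> play_rows(translation=[[-0.03,0.02,-0.02],[-0.03,0.02,-0.02],[-0.02,0.01,-0.02],[0,0,0],[0,0,0]], spin=[0,0,0,0,0])

```text
clock: 16.0
tcp_pos: [0.4569, 0.1782, 0.2644]
tool_rot: [0.981, 0.189, -0.037, -0.003]
force: [0.1, -0.5, -0.3]
grip_width: 0.0319
```

```bash
python3 - <<'E'
from h import *
from bench import optics,ctrl
f=optics.grab_frame('scene');cv2.imwrite('pics/i.png',cv2.resize(f['frame'][90:250,340:540],None,fx=3,fy=3))
b=(365,130,470,210);a=.385;Rt=np.array([[np.cos(a),np.sin(a)],[-np.sin(a),np.cos(a)]])
for k,lo,hi,z,o in(("redhandle",(0,150,60),(8,255,255),.015,(.487,.2512)),("bristle",(15,40,130),(32,160,255),.014,(.487,.2512)),("khandle",(10,60,90),(24,160,255),.015,(.5175,.1746)),("blade",(0,0,120),(180,45,255),.012,(.5175,.1746))):
    bb=b
    p=world(f,blob(f,lo,hi,bb),z);c,an,s=axis(p);print(k,len(p),"rel",(Rt@(c-o)).round(4),"dang",round(an-a,3),np.round(s,3))
s=ctrl.read_state();print(s['clock'],s['tcp_pos'],s['grip_width'],s['force'])
E
```

```text
redhandle 208 rel [-0.0349 -0.0008] dang -0.009 [0.118 0.023]
bristle 203 rel [-0.0386 -0.0826] dang -0.004 [0.116 0.025]
khandle 342 rel [ 0.0037 -0.05  ] dang 0.152 [0.236 0.05 ]
blade 424 rel [0.149  0.0495] dang -1.535 [0.217 0.068]
16.05 [0.45696255 0.17829814 0.26430914] 0.031732833568071814 [ 0.37913595 -0.80565969 -0.09471492]
```

View pics/i.png

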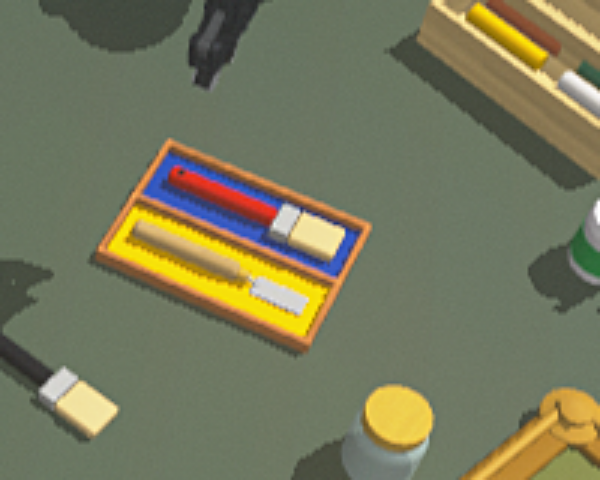

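Both pieces lie flat in their compartments: the red brush in blue, from crop (170,175) to (340,240), and the wooden knife in yellow, from (135,230) to (305,300). The gripper is clear of the tray. The mask I labelled "bristle" actually caught the knife handle. It puts the handle about 37 mm behind the yellow centre, as it should be. Handing in.

```bash
python3 -c "
from bench import ctrl
print(ctrl.close_job())"
```

```text
the job is handed in; nothing more can be done
None
```

I laid the wooden palette knife in the yellow compartment and the red-handled brush in the blue one. Both were lowered to contact, let go of with a partial opening, and the job was handed in at about 16 s of the 56 s allowed.

**Last checks:**
- **Brush:** the red handle was centred 35 mm behind the blue centre along the compartment, as it should be. That puts the brush's middle within about 2 mm of the centre along and across, with its length within 0.01 rad of the compartment's.
- **Knife:** its middle was likewise within about 2 mm of the yellow centre, and its length within 0.01 rad of the compartment's.
- **Clear of everything:** the last picture shows both lying flat inside the walls, with the gripper at 0.26 m and touching nothing.

**What did not go cleanly:**
- **Colour masks:** in the final check, the bristle mask picked up the knife handle, which is where the knife figure comes from. The knife-handle and blade masks caught tray parts, so I ignored them. The bristles and blade were therefore confirmed only by eye.
- **Tool tilt:** the tool drifted to about 0.08 rad of tilt while carrying the brush, so one end was a few millimetres lower when it was set down. It looks flat in the last picture. I did not measure either piece's final height or tilt.

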